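Fit the idler and hold back the belt tensioner of a run-in rig

ROBOT

A 6-joint arm with a two-finger parallel gripper is mounted at the origin on a cart in front of the work surface, level with it; the furniture and walls round the work are solid. World frame = base frame: x ahead of the robot, y to its left, z up, the work surface at z = 0. Lengths are in m, angles in degrees, forces in N, time in s.
With the tool pointing down it reaches from about 0.35 to 0.875 m from the base axis. Payload 4.2 kg.
Tool frame: the origin (TCP) lies between the finger pads; the fingertips stand 8 mm ahead of it and the grasp point (between the pads) lies 11 mm behind it; z points along the fingers, y is the line along which they close (so a half turn about z gives the same grasp; the last joint's range is limited). The gripper opens to 87 mm and grips with 3 to 60 N. Pads are 19 mm wide; open, the fingers measure 117 mm over their backs; the gripper's body (75 mm by 190 mm) begins 51 mm behind the grasp point.
Start: joints at [-59.84, 22.042, 0.453, 0, -68.411, -14.817], TCP at [0.165, -0.603, 0.204] pointing down, gripper open.
Joint ranges: [-179.83, 179.83], [-69.29, 118.12], [-61.27, 80.66], [-181.25, 117.63], [-171.15, -9.14], [-177.46, 177.46]. Speed limits (degrees/s): [159.86, 159.86, 180, 180, 180, 180].

INTERFACE

Orientations are given as a 3x3 rotation matrix whose columns are the frame's x, y, z axes.
In Python, from station import sense, capture, camera_model, finish_job, find_in gives the robot as it stands. The module is installed in compiled form; this text tells all that it offers.
- The arm moves only by the tool arm_command, never from a script. Its argument "motion" is a list of rows, each a list of 7 numbers: the finger opening in mm, from 0 to 87, then the shift along the tool's x, y, z in mm, then the turn, a rotation vector about the tool's x, y, z in rad. In form: [[jaw, dx, dy, dz, rx, ry, rz], ...]. A call has 1 to 8 rows; each row shifts and turns the commanded pose from where the row before left it, along the tool's axes as they then stand; what a row does not reach is not made up. A row lasts 1/10 s, in which the tool goes at most 50 mm and 8.59 degrees, less where a joint would pass 70% of its speed; a pose out of reach is approached as far as the arm can. A call with a gripper value outside its range is refused whole. The fingers move at their own pace and stop on an object; the grip force is fixed at half the most. Time passes only in rows, so rows that do not move let the fingers close. It gives the time, the measured TCP pose, the force, the opening and the grip force at its end, in the units of the state.
- sense(): the state, without advancing time (a new reading comes with each control period).
- capture(name): name is "scene" or "top" or "wrist"; returns the picture (480x640x3 uint8, red, green, blue); there is no depth.
- camera_model(name): a dict with "fx", "fy", "cx", "cy" (pixels), "R" (3x3) and "t" (3): a world point X has camera coordinates R X + t. Camera axes: x right, y down, z forward; pixel columns grow to the right and rows downward; lengths in m; the calibration is good to about 2 mm. A picture is of the moment at which its call begins: read the wrist's pose just before it. camera_model takes no time and is no camera call; for the wrist camera it gives the pose at the moment of the call.
- finish_job(): hands the job in; it is judged then, once.
Trained networks look in the newest picture that a camera, given by its name, has taken for a name from the list of things; names that differ only in an ending like _2 or _b are one class to them, and where a whole thing is asked for, a point or a joint stands for the part that bears it (a point fixed in the world has none). Each returns a list of dicts, best first, with "p" (0 to 1); they miss things now and then, are a little off and sometimes report something else, mostly with a low value. They report only what shows in the picture. A call takes as long as a camera call. They do not tell look-alikes from the thing itself.
- find_in(target, camera): "location" ([row, column] in pixels, amid what is visible of it).
The state is a dict: "time_s": time; "joints": joint angles; "joint_velocities": joint speeds; "effort": joint torques, N m; "tcp_pos": TCP position; "ee_rot": TCP orientation; "wrist_force": force on the tool from outside, world axes, zero at the start; "moment": the same for the moment, N m; "gripper_width": opening from 0.0 (shut) to 1.0 (fully open); "gripper_force": force on a finger pad.
Only numpy, scipy, OpenCV 4.12 (cv2) and the standard library are available. Lean on these libraries where they do the work, as an engineer would, in place of code of your own. Each camera call takes 0.05 s, during which the arm holds its last target. There are 200 camera calls.

TASK

Get the bearing run-in rig ready for its new drive belt: slip the loose white idler pulley all the way down onto the bare stub axle of the rig's yellow tensioner arm and let go of it, then push the arm back against its spring, past the last click of its ratchet, right up to its back stop. Finish while still holding it there, so that the arm is kept back by you and not by the pawl while I put the belt on. Leave the tools and parts lying around the rig where they are.

Things in the scene. Friction and masses are not known exactly. Their poses are not given: they have to be found in the camera images.
- idler_center (a point): centre of the loose idler pulley: a white crowned belt roller with dark bearing seals, outside diameter 48 mm, height 24 mm, open bore 14.4 mm right through, 0.12 kg; it lies flat on the bench at the right of the rig, bore upright, either face up will do; this point is half-way up, 12 mm above its underside
- axle_seat (a point): top of the 17 mm shoulder round the foot of the stub axle, at the bend of the yellow tensioner arm, on the axle's centre line, about 85 mm above the bench; the seated idler's underside rests here, so its centre is then 12 mm above this point. The axle is an upright steel pin 12 mm in diameter; the arm below it (28 mm wide) has its top face 4 mm under this point. The point turns with the arm
- axle_tip (a point): top of the stub axle, 31 mm above axle_seat; the uppermost 7 mm taper to 5.6 mm diameter
- handle_mid (a point): middle of the upright black handle at the free end of the yellow arm, about 114 mm above the bench: a round post 18 mm in diameter and 55 mm tall (27.5 mm above and below this point; the arm's top face is 32.5 mm below it), 200 mm from the pivot axis; nothing else rises above the arm within 60 mm of its centre. The point turns with the arm
- pivot_axis (a point): point on the upright hinge axis of the tensioner arm, at the height of the arm's top face (81 mm above the bench), at x 80, y -25 mm in the rig's frame; its x and y axes are those of the rig. Seen in them with the arm at 0 rad, the handle is 200 mm from it along -x, and the axle at 100 mm along -x and 57 mm along +y
- tensioner (a joint): arm angle (rad): 0 forward rest stop, 0.52 back stop, counter-clockwise from above: the handle swings to the robot's right. A spring pulls it to 0, 3 N at the handle at 0, 6 N at 0.52; each tooth adds about 2 N. The ratchet lets it go only back: clicks at 0.12, 0.28, 0.44 (the last); let go, it rests about 0.02 below the last click passed. May start at 0 or on the first or second click
- pawl (a joint): angle of the small dark pawl on the deck at the right, beside the toothed disc (rad): about 0.02 to 0.05 while it rests between the teeth, up to about 0.08 while a tooth lifts it, 0 once it has dropped in behind the last tooth
- rig: the run-in rig, fixed: a green sheet-metal base with a grey deck, 300 x 250 mm, deck top 58 mm above the bench; origin at the centre of its underside, x away from the robot and y to the left at zero yaw. On the deck at the left two flat-belt pulleys without a belt, 76 mm wide at x 95, y 70 mm and 52 mm wide at x -105, y 70 mm, tops 121 mm above the bench; at the right the yellow tensioner arm
- spanner: bystander: open-ended steel spanner 200 x 30 x 8 mm, origin at its centre on the bench
- bearing: bystander: steel ball bearing 35 mm in diameter, 11 mm high, origin at the centre of its underside
- grease_tin: bystander: green round tin 70 mm in diameter, 44 mm high, origin at the centre of its underside
- screwdriver: bystander: screwdriver with a red handle, 190 x 29 x 31 mm, on the bench at the left of the rig, origin at its centre on the bench
There are look-alikes about, which are no part of the job. Of the things that look like the part that bears idler_center, the largest one is meant.

How it is judged (in metres and radians):
On the way:
1. the idler sits fully down on the axle of the arm and has been let go (horizontal distance between idler_center and axle_seat below 0.003 m and z of idler_center in the frame of axle_seat between 0.009 and 0.0145 m and contact force between the fingers and idler below 0.1 N), for 0.2 s.
At the end, for the whole second after the job is handed in: Fingers hold the arm (over 2 N) back above 0.485 of 0.52 rad, clear of the last click at 0.44; pawl dropped (below 0.03 rad); idler seated on the axle, untouched: centred within 3 mm, at most 2.5 mm above the shoulder, upright within 0.1 rad (all of step 1 and value of joint tensioner above 0.485 rad and value of joint pawl below 0.03 rad and contact force between the fingers and tensioner above 2 N and angle between the z axis of idler_center and the z axis of axle_seat, either way round below 0.1 rad); the arm keeps its last pose, push and grip.
It fails at once if a tool or part lying around the rig is moved by more than 30 mm (distance of any of spanner, bearing, grease_tin, screwdriver from where it was at the start of the episode above 0.03 m).
It also fails if it takes over 51 s, if anything falls off the work surface, if the arm or the gripper's body presses on something with over 40 N, if the wrist force passes 120 N, or if a joint passes its speed limit or range.

## Working session

There is one attempt and no reset: what is moved stays moved. The work goes in short steps, Python scripts to look and compute and a tool call to move; the robot and the scene stay as the last step left them, time stands still between calls to the robot, and variables do not carry over. Pictures are saved under pics/ and viewed, at most 10 in all, crops included, and the job is handed in when it is done.

Besides the shell and the picture viewer there is one more tool, called after "Call:" as name(argument=value, ...) on one line, values as JSON. arm_command: Moves the arm, as the interface text tells. Its arguments: {"type":"object","properties":{"motion":{"type":"array"}},"required":["motion"]}

```bash
mkdir -p pics; cat > h.py <<'E'
import numpy as np, cv2
from station import *
def cap(n,f):
    m=camera_model(n); im=capture(n); cv2.imwrite('pics/'+f,cv2.cvtColor(im,cv2.COLOR_RGB2BGR)); return im,m
def ray(m,row,col,z):
    R=np.array(m['R']);t=np.array(m['t']);c=-R.T@t
    d=R.T@np.array([(col-m['cx'])/m['fx'],(row-m['cy'])/m['fy'],1]); return c+d*(z-c[2])/d[2]
def proj(m,X):
    p=np.array(m['R'])@np.array(X)+np.array(m['t']); return [round(float(m['fy']*p[1]/p[2]+m['cy'])),round(float(m['fx']*p[0]/p[2]+m['cx']))]
E
python3 - <<'E'
from h import *
H=dict(idler_center=.012,axle_seat=.085,axle_tip=.116,handle_mid=.114,pivot_axis=.081,rig=.058,pawl=.062,spanner=.004,bearing=.005,grease_tin=.044,screwdriver=.015)
for c in ['top','scene']:
    im,m=cap(c,c+'0.png')
    for k,z in H.items():
        for r in find_in(k,c)[:3]: print(c,k,round(r['p'],2),[round(v) for v in r['location']],ray(m,*r['location'],z).round(3))
print(sense()['ee_rot'],sense()['time_s'])
E
```

```text
top idler_center 0.69 [254, 395] [ 0.481 -0.195  0.012]
top idler_center 0.57 [212, 410] [ 0.577 -0.231  0.012]
top axle_seat 0.69 [181, 275] [0.643 0.069 0.085]
top axle_tip 0.73 [178, 274] [0.645 0.07  0.116]
top handle_mid 0.61 [180, 271] [0.64  0.076 0.114]
top pivot_axis 0.69 [208, 270] [0.584 0.081 0.081]
top rig 0.84 [209, 269] [0.585 0.086 0.058]
top spanner 0.74 [210, 482] [ 0.58  -0.397  0.004]
top bearing 0.46 [292, 464] [ 0.394 -0.352  0.005]
top grease_tin 0.58 [165, 404] [ 0.68  -0.216  0.044]
top screwdriver 0.67 [254, 162] [0.487 0.333 0.015]
scene idler_center 0.73 [236, 375] [ 0.571 -0.222  0.012]
scene idler_center 0.51 [243, 413] [ 0.468 -0.26   0.012]
scene axle_tip 0.67 [248, 288] [0.565 0.112 0.116]
scene axle_tip 0.21 [221, 345] [ 0.562 -0.079  0.116]
scene handle_mid 0.64 [246, 290] [0.571 0.099 0.114]
scene pivot_axis 0.67 [272, 292] [0.526 0.138 0.081]
scene rig 0.73 [270, 290] [0.561 0.112 0.058]
scene pawl 0.24 [220, 399] [ 0.523 -0.264  0.062]
scene spanner 0.59 [217, 402] [ 0.595 -0.39   0.004]
scene bearing 0.6 [238, 454] [ 0.404 -0.375  0.005]
scene bearing 0.35 [212, 407] [ 0.602 -0.429  0.005]
scene grease_tin 0.56 [219, 346] [ 0.661 -0.199  0.044]
scene screwdriver 0.65 [348, 238] [0.482 0.326 0.015]
[[-9.64359855e-01 -2.64594160e-01 -9.80965358e-06]
 [-2.64594160e-01  9.64359854e-01  4.73635892e-05]
 [-3.07209300e-06  4.82711211e-05 -9.99999999e-01]] 1.2
```

View pics/top0.png

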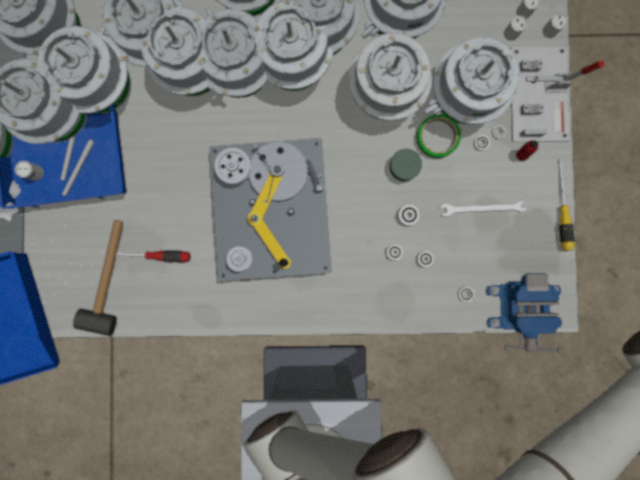

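View pics/scene0.png

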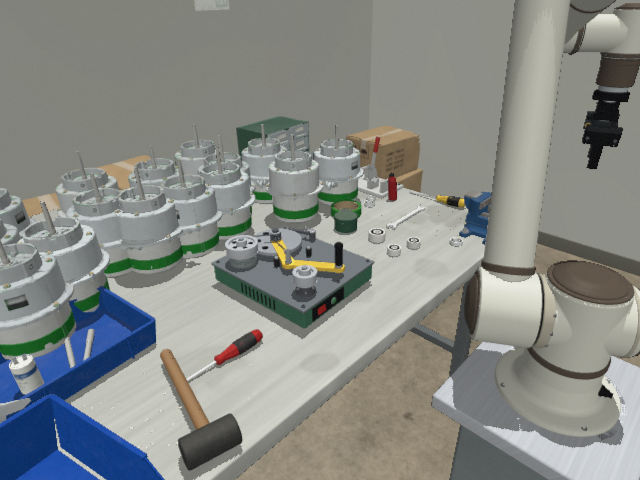

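The top view shows the largest white roller at about (214,408), the arm's handle at (263,284), the axle at (218,253) and the pivot at (172,277). The smaller look-alikes are at (252,394), (259,425) and (294,466). I'll move above the idler, passing over the vise.

Call:
arm_command(motion=[[87,0,0,-50,0,0,0],[87,-40,21.5,0,0,0,0],[87,-40,21.5,0,0,0,0],[87,-40,21.5,0,0,0,0],[87,-40,21.5,0,0,0,0],[87,-40,21.5,0,0,0,0],[87,-40,21.5,0,0,0,0],[87,-40,21.5,0,0,0,0]])

```text
time_s: 2.0
tcp_pos: [0.3967, -0.382, 0.2539]
ee_rot: [[-0.964, -0.265, 0.001], [-0.265, 0.964, -0.0], [-0.0, -0.001, -1.0]]
wrist_force: [0.3, -1.2, -0.1]
gripper_width: 1.0
gripper_force: 0.0
```

Call:
arm_command(motion=[[87,-40,21.5,0,0,0,0],[87,-40,21.5,0,0,0,0],[87,-40,21.5,0,0,0,0],[87,-40,21.5,0,0,0,0],[87,-40,21.5,0,0,0,0],[87,0,0,0,0,0,0.134],[87,0,0,0,0,0,0.134],[87,0,0,0,0,0,0]])

```text
time_s: 2.8
tcp_pos: [0.5603, -0.2264, 0.2534]
ee_rot: [[-1.0, -0.001, -0.0], [-0.001, 1.0, 0.0], [0.0, 0.0, -1.0]]
wrist_force: [-0.2, 0.3, -0.4]
gripper_width: 1.003
gripper_force: 0.0
```

```bash
python3 - <<'E'
from h import *
m=camera_model('top')
for n,r,c,z in [('idler',214,408,.02),('handle',263,284,.1415),('axle',218,253,.116),('pivot',172,277,.09),('LT',148,210,.058),('RT',139,322,.058),('LB',281,218,.058),('RB',273,330,.058),('P76',166,232,.121),('P52',258,239,.121)]: print(n,ray(m,r,c,z).round(4))
s=sense();print(s['tcp_pos'],np.round(s['ee_rot'],3),s['joints'])
im,m=cap('wrist','w1.png')
for r in find_in('idler_center','wrist'): print(round(r['p'],2),r['location'],ray(m,*r['location'],.02).round(4))
print(-np.array(m['R']).T@m['t'])
E
```

```text
idler [ 0.5712 -0.2263  0.02  ]
handle [0.4646 0.0484 0.1415]
axle [0.5605 0.1144 0.116 ]
pivot [0.6612 0.0644 0.09  ]
LT [0.7218 0.215  0.058 ]
RT [ 0.7379 -0.034   0.058 ]
LB [0.4269 0.199  0.058 ]
RB [ 0.4412 -0.0473  0.058 ]
P76 [0.6709 0.1573 0.121 ]
P52 [0.4764 0.144  0.121 ]
[ 0.56030504 -0.22639671  0.25335329] [[-1.    -0.001 -0.   ]
 [-0.001  1.     0.   ]
 [ 0.     0.    -1.   ]] [-6.66828794e+00  1.83586181e+01  2.12241194e+00  3.58827965e-04
 -7.37808056e+01 -8.32782937e+01]
0.88 [211.1, 309.5] [ 0.5753 -0.2342  0.02  ]
0.86 [114.6, 358.3] [ 0.4846 -0.189   0.02  ]
0.78 [95.4, 271.6] [ 0.4679 -0.2683  0.02  ]
[ 0.48487259 -0.2259856   0.4341783 ]
```

View pics/w1.png

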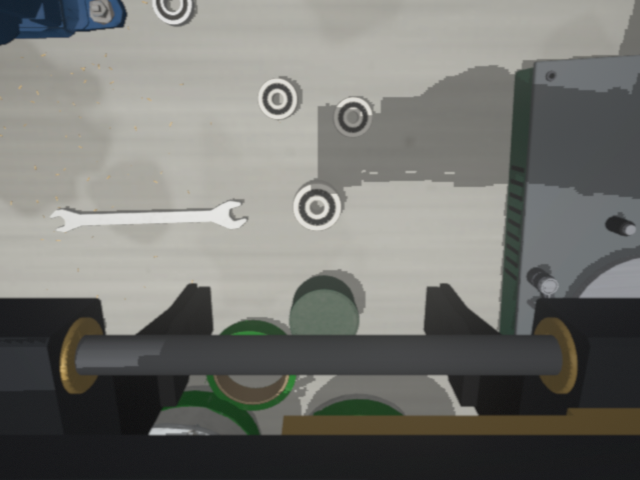

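Call:
arm_command(motion=[[87,-11,-0.6,20,0,0,0],[87,0,0,25,0,0,-0.1428],[87,0,0,25,0,0,-0.1428],[87,0,0,25,0,0,-0.1428],[87,0,0,25,0,0,-0.1428],[87,0,0,25,0,0,-0.1428],[87,0,0,25,0,0,-0.1428],[87,0,0,25,0,0,-0.1428]])

```text
time_s: 3.7
tcp_pos: [0.5709, -0.228, 0.0579]
ee_rot: [[-0.534, -0.845, 0.001], [-0.845, 0.534, -0.0], [-0.0, -0.001, -1.0]]
wrist_force: [-0.7, 0.3, 0.0]
gripper_width: 0.999
gripper_force: 0.0
```

Call:
arm_command(motion=[[87,0,0,0,0,0,-0.1428],[87,0,0,0,0,0,-0.1428],[87,0,0,0,0,0,-0.1428],[87,0,0,0,0,0,-0.1428],[87,0,0,20,0,0,0],[87,0,0,15,0,0,0],[87,0,0,10,0,0,0],[87,0,0,3,0,0,0]])

```text
time_s: 4.5
tcp_pos: [0.5702, -0.2277, 0.0095]
ee_rot: [[0.0, -1.0, -0.002], [-1.0, -0.0, 0.0], [-0.0, 0.002, -1.0]]
wrist_force: [-1.3, -0.7, -1.0]
gripper_width: 1.0
gripper_force: 0.0
```

Call:
arm_command(motion=[[46,0,0,0,0,0,0],[46,0,0,0,0,0,0],[46,0,0,0,0,0,0],[46,0,0,0,0,0,0],[46,0,0,0,0,0,0],[46,0,0,0,0,0,0]])

```text
time_s: 5.1
tcp_pos: [0.5711, -0.2275, 0.0108]
ee_rot: [[-0.0, -1.0, 0.0], [-1.0, 0.0, -0.0], [0.0, -0.0, -1.0]]
wrist_force: [0.4, 0.8, -0.0]
gripper_width: 0.566
gripper_force: 0.0
```

Call:
arm_command(motion=[[87,0,0,0,0,0,0],[87,0,0,0,0,0,0],[87,0,0,0,0,0,0],[87,0,0,0,0,0,0],[87,0,0,0,0,0,0.1428],[87,0,0,0,0,0,0.1428],[87,0,0,0,0,0,0.1428],[87,0,0,0,0,0,0.1428]])

```text
time_s: 5.9
tcp_pos: [0.571, -0.2275, 0.0105]
ee_rot: [[-0.546, -0.838, -0.0], [-0.838, 0.546, 0.0], [0.0, 0.0, -1.0]]
wrist_force: [0.5, 0.2, 0.4]
gripper_width: 0.997
gripper_force: 0.0
```

Call:
arm_command(motion=[[87,0,0,0,0,0,0.1428],[87,0,0,0,0,0,0.1428],[87,0,0,0,0,0,0.1428],[87,0,0,0,0,0,0.1428],[87,0,0,0,0,0,0.1428],[87,0,0,0,0,0,0.1428],[87,0,0,0,0,0,0.1428],[87,0,0,0,0,0,0]])

```text
time_s: 6.7
tcp_pos: [0.571, -0.2275, 0.0105]
ee_rot: [[-1.0, 0.0, -0.0], [0.0, 1.0, 0.0], [0.0, 0.0, -1.0]]
wrist_force: [0.1, 0.5, 0.4]
gripper_width: 0.997
gripper_force: 0.0
```

Call:
arm_command(motion=[[40,0,0,0,0,0,0],[40,0,0,0,0,0,0],[40,0,0,0,0,0,0],[40,0,0,0,0,0,0],[40,0,0,0,0,0,0],[40,0,0,0,0,0,0]])

```text
time_s: 7.3
tcp_pos: [0.571, -0.2275, 0.0106]
ee_rot: [[-1.0, -0.0, 0.0], [-0.0, 1.0, -0.0], [-0.0, -0.0, -1.0]]
wrist_force: [-0.2, 1.1, 0.7]
gripper_width: 0.542
gripper_force: 0.0
```

Call:
arm_command(motion=[[40,0,0,0,0,0,0],[40,0,0,0,0,0,0],[40,0,0,0,0,0,0],[40,0,0,-10,0,0,0],[40,0,0,-40,0,0,0],[40,0,0,-40,0,0,0],[40,0,0,-40,0,0,0],[40,0,0,-40,0,0,0]])

```text
time_s: 8.1
tcp_pos: [0.5708, -0.2275, 0.1832]
ee_rot: [[-1.0, 0.0, 0.001], [0.0, 1.0, -0.0], [-0.001, -0.0, -1.0]]
wrist_force: [0.2, 0.0, -0.5]
gripper_width: 0.465
gripper_force: 0.0
```

Call:
arm_command(motion=[[87,0,0,-35,0,0,0],[87,0,0,-35,0,0,0],[87,0,0,0,0,0,0]])

```text
time_s: 8.4
tcp_pos: [0.5736, -0.2286, 0.2581]
ee_rot: [[-1.0, -0.0, 0.013], [-0.001, 1.0, -0.004], [-0.012, -0.004, -1.0]]
wrist_force: [0.2, 0.1, 0.2]
gripper_width: 0.651
gripper_force: 0.0
```

```bash
python3 - <<'E'
from h import *
im,m=cap('wrist','w2.png')
for r in find_in('idler_center','wrist'): print(round(r['p'],2),r['location'],ray(m,*r['location'],.02).round(4))
s=sense();print(s['tcp_pos'],s['gripper_width'])
E
```

```text
0.86 [98.1, 363.0] [ 0.4864 -0.1879  0.02  ]
0.82 [77.6, 277.2] [ 0.4688 -0.2662  0.02  ]
0.68 [192.9, 315.4] [ 0.5745 -0.2316  0.02  ]
[ 0.5711298  -0.22738666  0.25212418] 0.7382139512461475
```

View pics/w2.png

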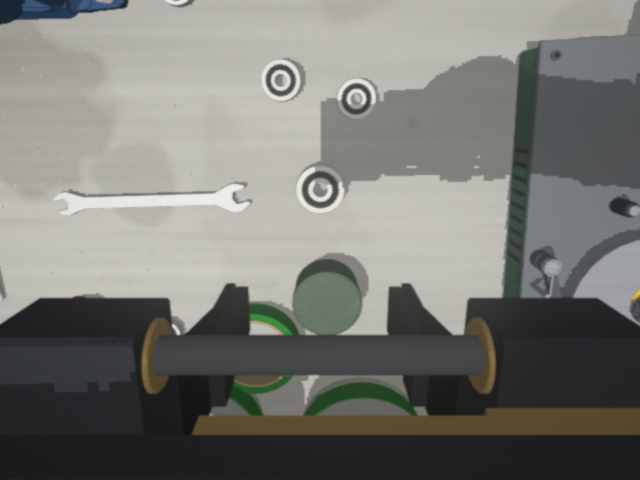

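Call:
arm_command(motion=[[87,0,0,40,0,0,0],[87,0,0,40,0,0,0],[87,0,0,40,0,0,0],[87,0,0,40,0,0,0],[87,0,0,40,0,0,0],[87,0,0,25,0,0,0],[87,0,0,15,0,0,0],[87,0,0,4,0,0,0]])

```text
time_s: 9.3
tcp_pos: [0.5681, -0.227, 0.0029]
ee_rot: [[-1.0, 0.001, -0.007], [0.001, 1.0, 0.001], [0.007, 0.001, -1.0]]
wrist_force: [0.2, 0.6, 0.3]
gripper_width: 1.001
gripper_force: 0.0
```

Call:
arm_command(motion=[[30,0,0,0,0,0,0],[30,0,0,0,0,0,0],[30,0,0,0,0,0,0],[30,0,0,0,0,0,0],[30,0,0,0,0,0,0],[30,0,0,0,0,0,0],[30,0,0,0,0,0,0],[30,0,0,0,0,0,0]])

```text
time_s: 10.1
tcp_pos: [0.571, -0.2275, 0.0066]
ee_rot: [[-1.0, 0.0, 0.0], [0.0, 1.0, -0.0], [-0.0, -0.0, -1.0]]
wrist_force: [0.1, 0.1, -0.2]
gripper_width: 0.388
gripper_force: 0.0
```

```bash
python3 - <<'E'
from h import *
im,m=cap('wrist','w3.png')
a,ms=cap('scene','s3.png'); b,mt=cap('top','t3.png')
p=np.array(sense()['tcp_pos']);print(p,sense()['gripper_width']); u,v=proj(ms,p); u2,v2=proj(mt,p); print(u,v,u2,v2,proj(m,p))
A=cv2.resize(a[u-70:u+50,v-60:v+60],(400,400));B=cv2.resize(b[u2-60:u2+60,v2-60:v2+60],(400,400))
out=np.vstack([np.hstack([A,B]),cv2.resize(im[200:],(800,200)) if 0 else cv2.resize(im[330:480],(800,188))])
cv2.imwrite('pics/c3.png',out[:,:,::-1])
E
```

```text
[ 0.57099488 -0.22750241  0.00651016] 0.3513262409375844
237 376 215 408 [289, 317]
```

View pics/c3.png

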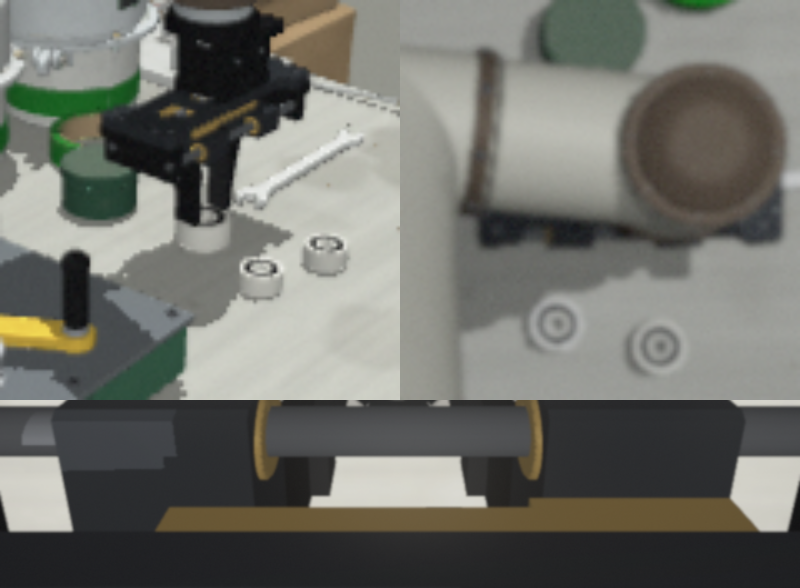

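View pics/w3.png

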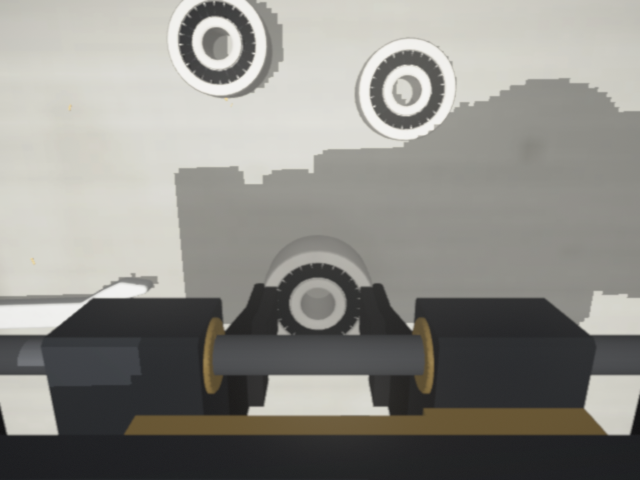

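```bash
python3 - <<'E'
from h import *
s=sense();print(s['joints'],s['tcp_pos'])
for n in ['scene','top','wrist']:
    m=camera_model(n);print(n,m['fx'],(-np.array(m['R']).T@m['t']).round(3),np.array(m['R'])[2].round(2))
E
```

```text
[-6.65469595e+00  3.24078866e+01 -1.40100721e+01 -8.53095195e-05
 -4.35869241e+01 -8.33594053e+01] [ 0.57099488 -0.22750241  0.00651016]
scene 441.6236374947715 [-0.097  0.677  0.606] [ 0.6  -0.63 -0.48]
top 619.3257863160746 [ 0.468 -0.029  1.42 ] [ 0.05  0.01 -1.  ]
wrist 432.6599869979411 [ 0.496 -0.227  0.187] [ 0.28  0.   -0.96]
```

The wrist and scene pictures both show the fingertips above the idler, with their inner edges at columns 278 and 358 covering its rim. They are higher than the reported TCP height implies. I'll open and feel downward in small steps.

Call:
arm_command(motion=[[87,0,0,0,0,0,0],[87,0,0,0,0,0,0],[87,0,0,0,0,0,0],[87,0,0,0,0,0,0],[87,0,0,0,0,0,0],[87,0,0,0,0,0,0],[87,0,0,4,0,0,0],[87,0,0,0,0,0,0]])

```text
time_s: 11.05
tcp_pos: [0.5705, -0.2274, 0.0019]
ee_rot: [[-1.0, 0.0, -0.001], [0.0, 1.0, 0.0], [0.001, 0.0, -1.0]]
wrist_force: [-1.0, 0.4, -0.4]
gripper_width: 0.963
gripper_force: 0.0
```

Call:
arm_command(motion=[[87,0,0,3,0,0,0],[87,0,0,0,0,0,0],[87,0,0,3,0,0,0],[87,0,0,0,0,0,0]])

```text
time_s: 11.45
tcp_pos: [0.5707, -0.2274, -0.0039]
ee_rot: [[-1.0, 0.0, -0.001], [0.0, 1.0, 0.0], [0.001, 0.0, -1.0]]
wrist_force: [-0.9, 0.2, -0.5]
gripper_width: 0.999
gripper_force: 0.0
```

Call:
arm_command(motion=[[87,0,0,3,0,0,0],[87,0,0,0,0,0,0],[87,0,0,3,0,0,0],[87,0,0,0,0,0,0]])

```text
time_s: 11.85
tcp_pos: [0.5707, -0.2274, -0.0099]
ee_rot: [[-1.0, 0.0, -0.001], [0.0, 1.0, 0.0], [0.001, 0.0, -1.0]]
wrist_force: [0.0, -0.5, -0.7]
gripper_width: 0.996
gripper_force: 0.0
```

```bash
python3 - <<'E'
from h import *
im,m=cap('wrist','w4.png');a,ms=cap('scene','s4.png'); v,u=376,237
s=sense();print(s['tcp_pos'],s['wrist_force'])
cv2.imwrite('pics/c4.png',np.hstack([cv2.resize(a[u-70:u+50,v-60:v+60],(400,400)),cv2.resize(im[180:480,170:470],(400,400))])[:,:,::-1])
E
```

```text
[ 0.57096769 -0.22748032 -0.00953796] [ 0.56155127 -0.14250845  0.14697835]
```

View pics/c4.png

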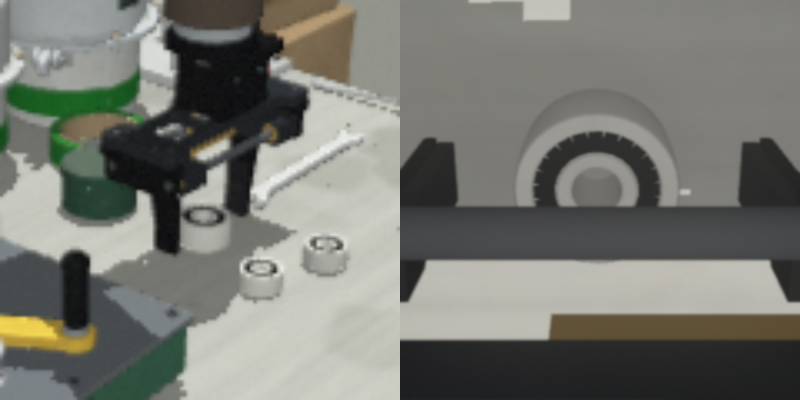

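Call:
arm_command(motion=[[42,0,0,3,0,0,0],[42,0,0,0,0,0,0],[42,0,0,0,0,0,0],[42,0,0,0,0,0,0],[42,0,0,0,0,0,0],[42,0,0,0,0,0,0],[42,0,0,0,0,0,0],[42,0,0,0,0,0,0]])

```text
time_s: 12.75
tcp_pos: [0.5711, -0.2275, -0.0124]
ee_rot: [[-1.0, 0.0, 0.0], [0.0, 1.0, -0.0], [-0.0, -0.0, -1.0]]
wrist_force: [-0.0, 0.3, 0.8]
gripper_width: 0.549
gripper_force: 30.0
```

Call:
arm_command(motion=[[75,0,0,0,0,0,0],[75,0,0,0,0,0,0],[75,0,0,0,0,0,0],[75,0,0,0,0,0,-0.1428],[75,0,0,0,0,0,-0.1428],[75,0,0,0,0,0,-0.1428],[75,0,0,0,0,0,-0.1428],[75,0,0,0,0,0,-0.1428]])

```text
time_s: 13.55
tcp_pos: [0.571, -0.2275, -0.0125]
ee_rot: [[-0.752, -0.659, -0.0], [-0.659, 0.752, 0.0], [0.0, 0.0, -1.0]]
wrist_force: [0.3, -0.4, -0.2]
gripper_width: 0.859
gripper_force: 0.0
```

Call:
arm_command(motion=[[75,0,0,0,0,0,-0.1428],[75,0,0,0,0,0,-0.1428],[75,0,0,0,0,0,-0.1428],[70,0,0,0,0,0,-0.1428],[65,0,0,0,0,0,-0.1428],[60,0,0,0,0,0,-0.1428],[40,0,0,0,0,0,0],[40,0,0,0,0,0,0]])

```text
time_s: 14.35
tcp_pos: [0.571, -0.2275, -0.0125]
ee_rot: [[-0.003, -1.0, -0.0], [-1.0, 0.003, 0.0], [-0.0, 0.0, -1.0]]
wrist_force: [-0.0, -0.8, -0.5]
gripper_width: 0.589
gripper_force: 0.0
```

Call:
arm_command(motion=[[40,0,0,0,0,0,0],[40,0,0,0,0,0,0],[40,0,0,0,0,0,0]])

```text
time_s: 14.65
tcp_pos: [0.5709, -0.2274, -0.0125]
ee_rot: [[-0.001, -1.0, -0.0], [-1.0, 0.001, 0.0], [-0.0, 0.0, -1.0]]
wrist_force: [-0.5, 1.9, 0.1]
gripper_width: 0.546
gripper_force: 30.0
```

Call:
arm_command(motion=[[40,0,0,-10,0,0,0],[40,0,0,-30,0,0,0],[40,0,0,-40,0,0,0],[40,0,0,-40,0,0,0],[40,0,0,-40,0,0,0],[40,-20,-5,0,0,0,0],[40,-40,-10,0,0,0,0],[40,-40,-10,0,0,0,0]])

```text
time_s: 15.45
tcp_pos: [0.596, -0.1269, 0.1487]
ee_rot: [[-0.003, -1.0, 0.002], [-1.0, 0.003, 0.0], [-0.0, -0.002, -1.0]]
wrist_force: [1.3, -0.1, -0.4]
gripper_width: 0.548
gripper_force: 30.0
```

Call:
arm_command(motion=[[40,-40,-10,0,0,0,0],[40,-40,-10,0,0,0,0],[40,-40,-10,0,0,0,0],[40,-40,-10,0,0,0,0],[40,-40,-10,0,0,0,0],[40,-30,-9,0,0,0,0],[40,-11.5,0,0,0,0,0],[40,0,0,0,0,0,0.1428]])

```text
time_s: 16.25
tcp_pos: [0.6549, 0.1159, 0.1476]
ee_rot: [[-0.144, -0.99, -0.0], [-0.99, 0.144, 0.0], [-0.0, 0.0, -1.0]]
wrist_force: [0.4, -0.1, -0.5]
gripper_width: 0.551
gripper_force: 30.0
```

Call:
arm_command(motion=[[40,0,0,0,0,0,0.1428],[40,0,0,0,0,0,0.1428],[40,0,0,0,0,0,0.1428],[40,0,0,0,0,0,0.1428],[40,0,0,0,0,0,0.1428],[40,0,0,0,0,0,0.1428],[40,0,0,0,0,0,0.1428],[40,0,0,0,0,0,0.1428]])

```text
time_s: 17.05
tcp_pos: [0.6546, 0.1132, 0.148]
ee_rot: [[-0.961, -0.275, -0.0], [-0.275, 0.961, -0.0], [0.0, 0.0, -1.0]]
wrist_force: [-0.6, -0.4, -0.6]
gripper_width: 0.548
gripper_force: 30.0
```

Call:
arm_command(motion=[[40,0,0,0,0,0,0.1428],[40,0,0,0,0,0,0.1428],[40,0,0,0,0,0,0]])

```text
time_s: 17.35
tcp_pos: [0.6547, 0.1133, 0.1479]
ee_rot: [[-1.0, 0.001, -0.0], [0.001, 1.0, 0.0], [0.0, 0.0, -1.0]]
wrist_force: [0.3, 0.0, -1.1]
gripper_width: 0.548
gripper_force: 30.0
```

```bash
python3 - <<'E'
from h import *
im,m=cap('wrist','w5.png')
for k,z in [('axle_tip',.116),('axle_seat',.085),('handle_mid',.1415),('pivot_axis',.085)]:
    for r in find_in(k,'wrist'): print(k,round(r['p'],2),r['location'],ray(m,*r['location'],z).round(4))
s=sense();print(s['tcp_pos'],s['gripper_width'],s['gripper_force'])
np.savez('m5.npz',**{k:np.array(v) for k,v in m.items()})
print('pred axle',proj(m,[.5605,.1144,.116]),'handle',proj(m,[.4646,.0484,.1415]))
E
```

```text
axle_tip 0.91 [206.5, 253.7] [0.6234 0.0816 0.116 ]
axle_seat 0.64 [206.8, 254.2] [0.63   0.0772 0.085 ]
axle_seat 0.43 [138.2, 262.6] [0.5916 0.0834 0.085 ]
handle_mid 0.74 [208.9, 255.0] [0.6192 0.086  0.1415]
pivot_axis 0.76 [137.7, 263.3] [0.5913 0.0838 0.085 ]
[0.65501433 0.11379482 0.14766346] 0.5443571758726762 29.999612176325172
pred axle [72, 319] handle [-234, 127]
```

View pics/w5.png

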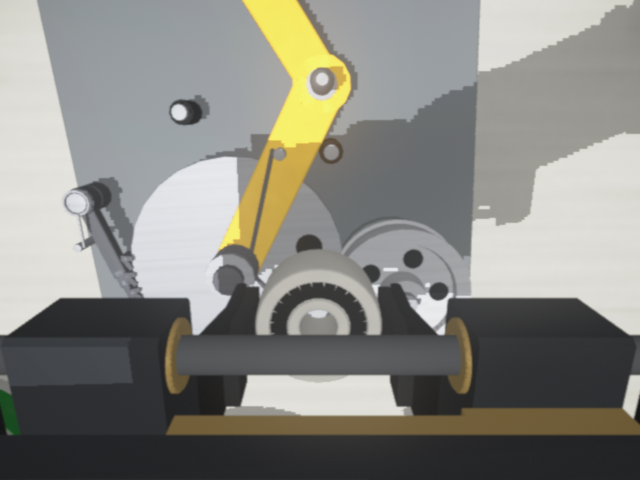

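The idler is held in the jaws, with its bore at about (327,319). The axle tip is at about (78,322), the pivot cap at about (280,229) and the pawl at left (203,78). I'll zoom in on the tip and work out its position.

```bash
python3 - <<'E'
from h import *
m=dict(np.load('m5.npz'));im=cv2.imread('pics/w5.png')
t0=cv2.imread('pics/top0.png')
A=cv2.resize(im[50:110,290:350],(480,480),interpolation=cv2.INTER_NEAREST)
B=cv2.resize(t0[200:240,233:273],(320,320),interpolation=cv2.INTER_NEAREST);B=np.vstack([B,np.zeros((160,320,3),np.uint8)])
cv2.imwrite('pics/c5.png',np.hstack([A,B]))
for n,r,c,z in [('tip',78,322,.116),('tip+1row',79,322,.116),('pivot',280,229,.09),('bore',325,319,.1845),('bore',325,319,.16)]: print(n,ray(m,r,c,z).round(4))
E
```

```text
tip [0.5629 0.1157 0.116 ]
tip+1row [0.5634 0.1157 0.116 ]
pivot [0.6729 0.0612 0.09  ]
bore [0.6536 0.1142 0.1845]
bore [0.6662 0.1142 0.16  ]
```

View pics/c5.png

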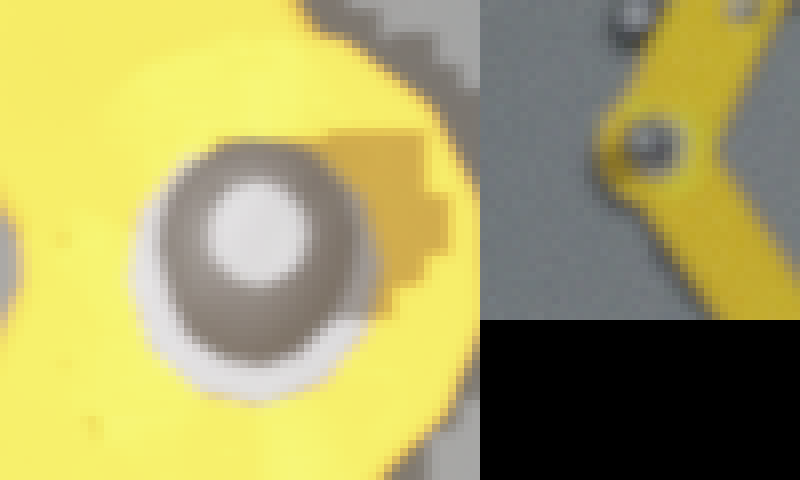

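Call:
arm_command(motion=[[40,30,1.5,0,0,0,0],[40,40,0,0,0,0,0],[40,22,0,0,0,0,0],[40,0,0,20,0,0,0],[40,0,0,18,0,0,0],[40,0,0,4,0,0,0],[40,0,0,5,0,0,0],[40,0,0,0,0,0,0]])

```text
time_s: 18.4
tcp_pos: [0.5633, 0.1155, 0.1005]
ee_rot: [[-1.0, -0.0, -0.0], [-0.0, 1.0, -0.0], [0.0, -0.0, -1.0]]
wrist_force: [-0.2, -0.5, -0.3]
gripper_width: 0.546
gripper_force: 30.0
```

Call:
arm_command(motion=[[40,0,0,4,0,0,0],[40,0,0,3,0,0,0],[40,0,0,0,0,0,0]])

```text
time_s: 18.7
tcp_pos: [0.5629, 0.1154, 0.0933]
ee_rot: [[-1.0, 0.0, -0.001], [0.0, 1.0, -0.0], [0.001, -0.0, -1.0]]
wrist_force: [-0.1, 0.4, -1.3]
gripper_width: 0.546
gripper_force: 30.0
```

Call:
arm_command(motion=[[40,0,0,5,0,0,0],[40,0,0,5,0,0,0],[40,0,0,4,0,0,0],[40,0,0,3,0,0,0],[40,0,0,0,0,0,0]])

```text
time_s: 19.2
tcp_pos: [0.5627, 0.1153, 0.0759]
ee_rot: [[-1.0, 0.0, -0.001], [0.0, 1.0, -0.001], [0.001, -0.001, -1.0]]
wrist_force: [-0.5, -0.1, -0.9]
gripper_width: 0.548
gripper_force: 30.0
```

Call:
arm_command(motion=[[40,0,0,2,0,0,0],[40,0,0,1,0,0,0],[40,0,0,1,0,0,0],[40,0,0,0,0,0,0]])

```text
time_s: 19.6
tcp_pos: [0.5631, 0.1155, 0.0726]
ee_rot: [[-1.0, 0.0, 0.0], [0.0, 1.0, 0.0], [-0.0, 0.0, -1.0]]
wrist_force: [-0.9, -0.3, -1.9]
gripper_width: 0.545
gripper_force: 30.0
```

Call:
arm_command(motion=[[75,0,0,0,0,0,0],[75,0,0,0,0,0,0],[75,0,0,0,0,0,0],[75,0,0,0,0,0,0],[75,0,0,-20,0,0,0],[75,0,0,-30,0,0,0],[75,-20,-15,-40,0,0,0],[75,-20,-20,-10,0,0,0]])

```text
time_s: 20.4
tcp_pos: [0.6061, 0.0814, 0.1783]
ee_rot: [[-1.0, -0.003, 0.009], [-0.003, 1.0, 0.002], [-0.009, 0.002, -1.0]]
wrist_force: [1.1, -0.1, -0.1]
gripper_width: 0.86
gripper_force: 0.0
```

Call:
arm_command(motion=[[75,0,0,0,0,0,0],[75,0,0,0,0,0,0]])

```text
time_s: 20.6
tcp_pos: [0.6028, 0.0801, 0.1722]
ee_rot: [[-1.0, 0.002, -0.001], [0.002, 1.0, 0.0], [0.001, 0.0, -1.0]]
wrist_force: [0.5, 0.4, 0.2]
gripper_width: 0.86
gripper_force: 0.0
```

```bash
python3 - <<'E'
from h import *
im,m=cap('wrist','w6.png')
np.savez('m6.npz',**{k:np.array(v) for k,v in m.items()})
for k,z in [('axle_tip',.116),('idler_center',.109),('handle_mid',.1415),('pivot_axis',.085)]:
    for r in find_in(k,'wrist'): print(k,round(r['p'],2),r['location'],ray(m,*r['location'],z).round(4))
s=sense();print(s['tcp_pos'],s['gripper_width'],s['gripper_force'])
E
```

```text
axle_tip 0.85 [269.6, 310.2] [0.6138 0.0761 0.116 ]
idler_center 0.73 [170.7, 371.2] [0.5575 0.1105 0.109 ]
idler_center 0.44 [269.4, 304.8] [0.6163 0.0727 0.109 ]
handle_mid 0.78 [267.2, 307.6] [0.6032 0.0752 0.1415]
pivot_axis 0.97 [151.6, 313.3] [0.5488 0.0778 0.085 ]
[0.60232447 0.08086791 0.17182019] 0.8580287216944675 0.0
```

View pics/w6.png

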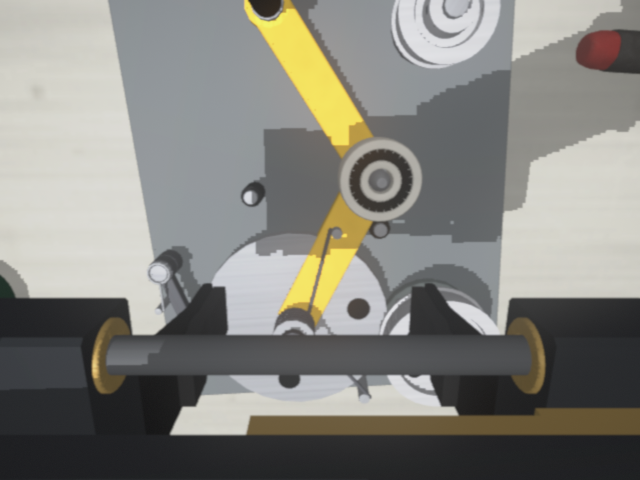

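The idler sits on the axle at about (179,381), with the pin inside its bore and its apparent size matching the seated height. The handle is at the top edge, at about (5,266). Next I'll move over the handle and grip it.

Call:
arm_command(motion=[[75,30,-6,0,0,0,0],[75,40,-9,0,0,0,0],[75,40,-9,0,0,0,0],[75,28,-7,0,0,0,0],[75,0,0,0,0,0,0],[75,0,0,20,0,0,0],[75,0,0,25,0,0,0],[75,0,0,0,0,0,0]])

```text
time_s: 21.65
tcp_pos: [0.463, 0.0491, 0.1249]
ee_rot: [[-1.0, 0.0, -0.006], [0.0, 1.0, -0.002], [0.006, -0.002, -1.0]]
wrist_force: [-0.8, -0.3, 0.1]
gripper_width: 0.864
gripper_force: 0.0
```

```bash
python3 - <<'E'
from h import *
s=sense();print(s['tcp_pos'],s['wrist_force'])
a,ms=cap('scene','s7.png'); w,_=cap('wrist','w7.png')
u,v=proj(ms,s['tcp_pos']);u=max(u,75)
t,mt=cap('top','t7.png')
A=cv2.resize(a[u-75:u+75,v-75:v+75],(400,400),interpolation=cv2.INTER_CUBIC)
cv2.imwrite('pics/c7.png',np.hstack([A,cv2.resize(w[160:460,170:470],(400,400))])[:,:,::-1])
E
```

```text
[0.46304925 0.04912269 0.12488027] [-0.79528682 -0.3096546   0.14046993]
```

View pics/c7.png

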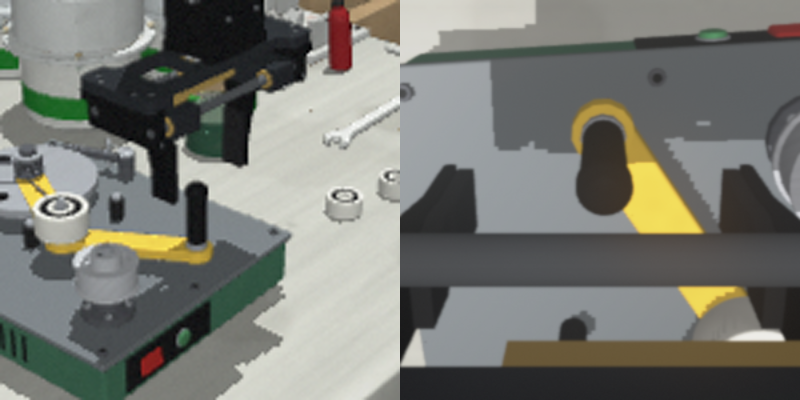

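The handle post is centred between the open fingers, with its top at wrist pixel (299,322). The idler is still seated on the axle. I'll descend and grip.

Call:
arm_command(motion=[[75,3,0,15,0,0,0],[75,0,0,15,0,0,0],[60,0,0,10,0,0,0],[50,0,0,0,0,0,0],[40,0,0,0,0,0,0],[30,0,0,0,0,0,0],[10,0,0,0,0,0,0],[10,0,0,0,0,0,0]])

```text
time_s: 22.6
tcp_pos: [0.4624, 0.0497, 0.088]
ee_rot: [[-1.0, 0.0, 0.001], [0.0, 1.0, 0.0], [-0.001, 0.0, -1.0]]
wrist_force: [0.6, -1.0, -0.2]
gripper_width: 0.403
gripper_force: 0.0
```

Call:
arm_command(motion=[[10,0,0,0,0,0,0],[10,0,0,0,0,0,0],[10,0,0,0,0,0,0],[10,0,0,0,0,0,0],[10,0,0,0,0,0,0]])

```text
time_s: 23.1
tcp_pos: [0.4622, 0.0499, 0.0877]
ee_rot: [[-1.0, -0.0, 0.0], [-0.0, 1.0, 0.001], [-0.0, 0.001, -1.0]]
wrist_force: [-0.6, 3.3, 0.9]
gripper_width: 0.193
gripper_force: 30.0
```

Call:
arm_command(motion=[[10,-1.2,-12.9,0,0,0,0],[10,-2.1,-12.8,0,0,0,0],[10,-2.9,-12.7,0,0,0,0],[10,-3.7,-12.4,0,0,0,0],[10,0,0,0,0,0,0]])

```text
time_s: 23.6
tcp_pos: [0.4709, -0.0021, 0.0876]
ee_rot: [[-1.0, 0.0, -0.003], [0.0, 1.0, -0.001], [0.003, -0.001, -1.0]]
wrist_force: [-5.5, 4.3, 5.8]
gripper_width: 0.195
gripper_force: 30.0
```

Call:
arm_command(motion=[[10,-4.5,-12.2,0,0,0,0],[10,-5.3,-11.9,0,0,0,0],[10,-6.1,-11.5,0,0,0,0],[10,-3.4,-5.5,0,0,0,0],[10,0,0,0,0,0,0],[10,0,0,0,0,0,0]])

```text
time_s: 24.2
tcp_pos: [0.4895, -0.0425, 0.0877]
ee_rot: [[-1.0, 0.0, -0.004], [0.0, 1.0, -0.0], [0.004, -0.0, -1.0]]
wrist_force: [-5.3, 5.4, 6.8]
gripper_width: 0.193
gripper_force: 30.0
```

```bash
python3 - <<'E'
from h import *
s=sense();print(s['tcp_pos'],s['wrist_force'],s['gripper_width'],s['gripper_force'])
im,m=cap('wrist','w8.png');t,mt=cap('top','t8.png');a,ms=cap('scene','s8.png')
cv2.imwrite('pics/c8.png',np.hstack([cv2.resize(a[170:350,200:400],(440,396)),cv2.resize(t[120:300,200:360],(352,396))])[:,:,::-1])
E
```

```text
[ 0.48953084 -0.04246509  0.08766328] [-5.28649824  5.37960767  6.76415519] 0.19294291014938714 30.001470339484513
```

Call:
arm_command(motion=[[10,-1.3,-2,0,0,0,0],[10,-1.3,-2,0,0,0,0],[10,0,0,0,0,0,0],[10,0,0,0,0,0,0]])

```text
time_s: 24.75
tcp_pos: [0.4919, -0.0461, 0.0877]
ee_rot: [[-1.0, -0.001, -0.004], [-0.001, 1.0, -0.0], [0.004, -0.0, -1.0]]
wrist_force: [-6.7, 5.6, 7.4]
gripper_width: 0.192
gripper_force: 30.0
```

Call:
arm_command(motion=[[10,-1.3,-2,0,0,0,0],[10,0,0,0,0,0,0],[10,0,0,0,0,0,0]])

```text
time_s: 25.05
tcp_pos: [0.4918, -0.0463, 0.0876]
ee_rot: [[-1.0, -0.0, -0.006], [-0.0, 1.0, 0.002], [0.006, 0.002, -1.0]]
wrist_force: [-10.4, 13.8, 10.9]
gripper_width: 0.193
gripper_force: 30.0
```

Call:
arm_command(motion=[[10,-1.3,-2,0,0,0,0],[10,0,0,0,0,0,0],[10,0,0,0,0,0,0]])

```text
time_s: 25.35
tcp_pos: [0.4918, -0.0463, 0.0876]
ee_rot: [[-1.0, 0.0, -0.009], [0.0, 1.0, 0.005], [0.009, 0.005, -1.0]]
wrist_force: [-15.8, 24.5, 14.6]
gripper_width: 0.188
gripper_force: 30.0
```

The arm is at its back stop: the position no longer changes while the force climbs. I've already viewed 11 pictures, one more than the 10 allowed, so I'll check the idler numerically from here on.

```bash
python3 - <<'E'
from h import *
P=np.array([.6622,.0630]);
for n in ['scene','top']:
    im,m=cap(n,n+'9.png')
    print(n,'expected',proj(m,[.5475,.0555,.097]))
    for k in ['idler_center','pawl']:
        for r in find_in(k,n): print(k,round(r['p'],2),np.round(r['location']),ray(m,*r['location'],.097).round(4))
E
```

```text
scene expected [249, 311]
idler_center 0.74 [247. 311.] [0.5541 0.0488 0.097 ]
idler_center 0.73 [272. 290.] [0.5084 0.1572 0.097 ]
idler_center 0.5 [243. 410.] [ 0.3914 -0.1193  0.097 ]
pawl 0.49 [231. 304.] [0.6247 0.003  0.097 ]
top expected [224, 281]
idler_center 0.77 [257. 427.] [ 0.4734 -0.2537  0.097 ]
idler_center 0.75 [251. 396.] [ 0.486  -0.1886  0.097 ]
idler_center 0.7 [218. 279.] [0.5619 0.0607 0.097 ]
idler_center 0.32 [293. 462.] [ 0.396  -0.3274  0.097 ]
```

```bash
python3 -c "
from station import *
print(finish_job())"
```

```text
the job is handed in; nothing more can be done
None
```

I put the idler on the stub axle and let go, and the gripper is holding the tensioner arm at its back stop; I handed the job in at about 25 s with no verdict returned. I saw the idler on the axle before the push, but only checked its position through the detector afterwards; I never measured the pawl and I viewed 11 pictures against the limit of 10.

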